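# Bring the beech block up to the fence and its stop

### The job

Without picking it up, push the beech block across the desk until its long side lies flush against the front of the aluminium fence, still well clear of the stop bar; then push it endways along the fence until its end meets the stop bar that sticks out from the fence. Leave it there flat on the desk, square and touching both the fence and the stop bar, and let go clear of it; it must not be lifted or tipped, and everything else stays where it is.

Things in the scene. Friction and masses are not known exactly. Their poses are not given: they have to be found in the camera images.
- block: the work: a plain beech block (a bench pin), 82 mm along its x, 108 mm along its y, 34 mm high, with a slightly sloping top and upright sides, about 0.14 kg, loose on the desk in front of the fence. Origin: centre of its underside (sides at x = +-41 mm, ends at y = +-54 mm). It starts with its y axis within 0.35 rad of the fence's y axis. Either long side may end at the fence.
- fence: a low aluminium fence fixed to the desk (it cannot move), 420 mm along its y, 24 mm thick, 25 mm high. Origin: on the desk, at the middle of its front face; the front face is the plane x = 0 of this frame and its x axis points back, away from the block and the robot. Two small feet stand behind it, none in front.
- stop: the stop: a dark clamp with a black knob, 52 mm high in all, locked on the fence near its left or its right end, with only a steel stop bar that sticks out 69 mm in front of the fence, at right angles to it. The bar is 12 mm thick (y = +-6 mm of this frame), from 3 to 29 mm above the desk. Origin: on the desk, on the fence's front face, at the bar's centre plane; axes as the fence's. Immovable. The block ends on the side of the bar towards the fence's middle.
- plain_rider: a second dark clamp with a black knob, 52 mm high, near the other end of the fence, without a stop bar; nothing of it stands out in front of the fence. Origin and axes as for the stop. Immovable; not used.
- small_carton: bystander: square carton 46 x 46 x 40 mm, loose; origin at the centre of its underside
- flat_carton: bystander: carton 62 (x) x 99 (y) x 30 mm, loose; origin at the centre of its underside
- comb: bystander: white printed plastic part with teeth, 76 x 118 x 20 mm, behind the fence, loose; origin at the centre of its underside
- tape: bystander: roll of tape lying flat, 103 mm across, 25 mm high, behind the fence, loose; origin at the centre of its underside
- marker: bystander: marker pen 13 x 133 (y) x 13 mm lying to the left of the work, loose; origin at the centre of its underside
- aligner: bystander: small clear U-shaped tooth tray 32 x 62 x 10 mm to the right of the work, loose; origin at the centre of its underside
There are look-alikes about, which are no part of the job. What is shaped like the stop but purple or turquoise is not meant.

How it is judged:
By the outcome, as a careful person would: the job done as asked, in the order asked, and still so for the second after the job is handed in, with the robot touching nothing.
It also fails if it takes over 54 s, if anything falls off the work surface, if the arm or the gripper's body presses on something with over 40 N, if the wrist force passes 120 N, or if a joint passes its speed limit or range.

### The arm

A 6-joint arm with a two-finger parallel gripper is mounted at the origin on a cart in front of the work surface, level with it; the furniture and walls round the work are solid. World frame = base frame: x ahead of the robot, y to its left, z up, the work surface at z = 0. Lengths are in m, angles in degrees, forces in N, time in s.
With the tool pointing down it reaches from about 0.4 to 0.825 m from the base axis. Payload 7 kg.
Tool frame: the origin (TCP) lies at the very end of the fingers, on their centre line; the grasp point (between the pads) lies tcp_to_grasp behind it (tcp_to_grasp is the distance from the TCP to the grasp point, in m); x points along the fingers, y is the direction in which the jaws open and shut, and the axes are right-handed (so a half turn about x gives the same grasp; the last joint's range is limited). The gripper opens to 88 mm and grips with 3 to 60 N. Pads are 19 mm wide; open, the fingers measure 130 mm over their backs; the gripper's body (78 mm by 193 mm) begins 47 mm behind the grasp point.
Start: joints at [81.71, 20.546, 0.682, 0, -70.136, -16.507], TCP at [0.283, 0.613, 0.227] pointing down, gripper open.
Joint ranges: [-176.03, 176.03], [-82.01, 121.73], [-58.28, 71.71], [-173.87, 95.51], [-174.79, -0.11], [-173.66, 173.66]. Speed limits (degrees/s): [136.94, 136.94, 172.46, 180, 180, 180].

### API

Orientations are given as [roll, pitch, yaw] about the fixed x, y, z axes, in that order (R = Rz(yaw) Ry(pitch) Rx(roll)).
In Python, from plant import * gives the robot as it stands. The module is installed in compiled form; this text tells all that it offers.
- The arm moves only by the shell command python3 -m pendant 'ROWS'. ROWS is JSON, a list of rows, each an object with "claw": the finger opening in mm, from 0 to 87.6; "linear": the shift along the tool's x, y, z in mm, a list of three; "twist": the turn about the tool's x in rad. In form: [{"claw": claw, "linear": [tx, ty, tz], "twist": twist}, ...]. A call has exactly 10 rows; each row shifts and turns the commanded pose from where the row before left it, along the tool's axes as they then stand; what a row does not reach is not made up. A row lasts 1/12 s, in which the tool goes at most 41.7 mm and 7.16 degrees, less where a joint would pass 70% of its speed; a pose out of reach is approached as far as the arm can. A call with a gripper value outside its range is refused whole. The fingers move at their own pace and stop on an object; the grip force is fixed at half the most. Time passes only in rows, so rows that do not move let the fingers close, or fill a call up. It gives the time, the measured TCP pose, the force and the opening at its end, in the units of the state.
- get_obs(): the state, without advancing time (a new reading comes with each control period).
- snapshot(name): name is "side" or "top"; returns (picture, depth): 420x560x3 uint8, red, green, blue; 420x560 float32, m along the optical axis (not along the pixel's ray), 0 where there is no reading.
- camera_params(name): a dict with "fx", "fy", "cx", "cy" (pixels), "k1" (the pictures are not rectified: a ray, as slopes to the right and down, at radius r is drawn at 1 + k1 r^2 times it, then the intrinsics apply), "rvec" (rotation vector, rad) and "tvec" (3), from world to camera coordinates, as OpenCV has them. Camera axes: x right, y down, z forward; pixel columns grow to the right and rows downward; lengths in m; the calibration is good to about 2 mm. A picture is of the moment at which its call begins. camera_params takes no time and is no camera call.
- close_job(): hands the job in, once; it reports no verdict.
Trained networks look in the newest picture that a camera, given by its name, has taken for a name from the list of things; names that differ only in an ending like _2 or _b are one class to them, and where a whole thing is asked for, a point or a joint stands for the part that bears it (a point fixed in the world has none). Each returns a list of dicts, best first, with "confidence" (0 to 1); they miss things now and then, are a little off and sometimes report something else, mostly with a low value. They report only what shows in the picture. A call takes as long as a camera call. They do not tell look-alikes from the thing itself.
- boxes_of(camera, target): "xy" ([column, row] in pixels, amid what is visible of it).
The state is a dict: "clock": time; "joint_pos": joint angles; "qvel": joint speeds; "tau": joint torques, N m; "tool_pos": TCP position; "orientation": TCP orientation; "force": force on the tool from outside, world axes, zero at the start; "moment": the same for the moment, N m; "opening": finger opening in m.
Only numpy, scipy, OpenCV 4.12 (cv2) and the standard library are available. Lean on these libraries where they do the work, as an engineer would, in place of code of your own. Each camera call takes 0.05 s, during which the arm holds its last target. There are 200 camera calls.

## Working session

There is one attempt and no reset: what is moved stays moved. The work goes in short steps, Python scripts to look and compute and a shell command to move; the robot and the scene stay as the last step left them, time stands still between calls to the robot, and variables do not carry over. Pictures are saved under pics/ and viewed, about 8 in all and at most 12, crops included, and the job is handed in when it is done.

```bash
mkdir -p pics; cat > h.py <<'E'
from plant import *
import numpy as np, cv2
def cam(n):
    p=camera_params(n);R=cv2.Rodrigues(np.array(p["rvec"],float))[0];return p,R,np.array(p["tvec"],float).ravel()
def cloud(n,d):
    p,R,t=cam(n);h,w=d.shape
    K=np.array([[p["fx"],0,p["cx"]],[0,p["fy"],p["cy"]],[0,0,1]])
    v,u=np.mgrid[:h,:w]
    q=cv2.undistortPoints(np.stack([u,v],-1).reshape(-1,1,2).astype(np.float64),K,np.array([p["k1"],0,0,0],float)).reshape(h,w,2)
    P=np.dstack([q[...,0]*d,q[...,1]*d,d])
    W=(P-t)@R
    W[d==0]=np.nan
    return W
def save(n,img): cv2.imwrite("pics/"+n+".png",cv2.cvtColor(img,cv2.COLOR_RGB2BGR))
E
python3 - <<'E'
from h import *
o=get_obs();print({k:np.round(v,3).tolist() for k,v in o.items()})
for n in("top","side"):
    im,d=snapshot(n);save(n+"0",im);W=cloud(n,d);np.save(n+"0.npy",W);np.save(n+"0i.npy",im)
    p,R,t=cam(n);print(n,-R.T@t)
    for x in["block","fence","stop","plain_rider","small_carton","flat_carton","marker","aligner"]:
        for b in boxes_of(n,x)[:3]:
            c,r=map(int,b["xy"]);print(x,round(b["confidence"],2),c,r,np.round(W[r,c],3))
E
```

```text
{'clock': 0.0, 'joint_pos': [81.711, 20.591, 0.634, -0.021, -70.138, -16.509], 'qvel': [-0.125, -0.036, -0.019, 0.2, -0.048, 0.089], 'tau': [0.001, -58.272, 29.305, 6.997, 0.007, -0.0], 'tool_pos': [0.283, 0.612, 0.226], 'orientation': [94.736, 89.902, -110.07], 'force': [-0.117, -0.863, 0.125], 'moment': [-0.059, -0.012, -0.06], 'opening': 0.087}
top [0.43564751 0.03733547 1.03246622]
block 0.7 260 242 [0.527 0.075 0.032]
fence 0.81 278 178 [0.688 0.036 0.024]
stop 0.79 215 180 [0.677 0.191 0.029]
stop 0.6 387 216 [ 0.601 -0.237  0.015]
stop 0.57 204 295 [0.399 0.203 0.026]
plain_rider 0.47 351 187 [ 0.664 -0.141  0.049]
small_carton 0.55 190 252 [0.499 0.239 0.041]
flat_carton 0.65 359 266 [ 0.476 -0.163  0.029]
marker 0.76 132 249 [0.504 0.387 0.009]
aligner 0.46 432 221 [ 0.594 -0.356  0.   ]
side [ 0.33253636 -0.94275423  0.58726766]
block 0.87 257 209 [0.523 0.039 0.029]
fence 0.79 315 212 [ 0.671 -0.018  0.024]
stop 0.9 200 190 [ 0.387  0.265 -0.001]
stop 0.73 293 178 [0.678 0.212 0.023]
plain_rider 0.71 331 232 [ 0.668 -0.142  0.036]
small_carton 0.87 236 181 [0.498 0.225 0.033]
flat_carton 0.96 254 259 [ 0.466 -0.185  0.029]
marker 0.47 229 166 [ 0.506  0.429 -0.002]
marker 0.33 334 300 [ 0.596 -0.346  0.01 ]
aligner 0.62 332 305 [ 0.587 -0.357  0.009]
```

View pics/top0.png

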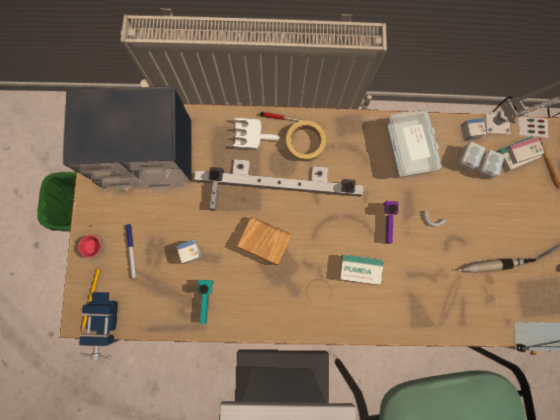

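View pics/side0.png

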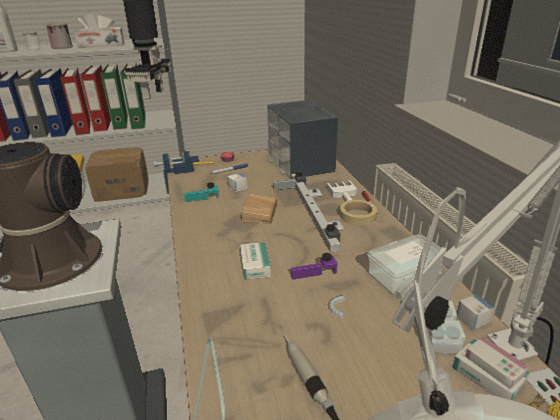

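The top picture shows the block at (265,241) and the fence from (195,177) to (362,190). Three things have the stop's shape: steel and dark at (214,188), purple at (390,222) and turquoise at (205,300). Only the steel and dark one sits on the fence and isn't an excluded colour, so that's the stop. The plain rider is at (348,186). Next I'll measure them and confirm the stop in a crop.

```bash
cat > meas.py <<'E'
from h import *
def region(W,x0,x1,y0,y1,z0,z1):
    X,Y,Z=W[...,0],W[...,1],W[...,2]
    return (X>x0)&(X<x1)&(Y>y0)&(Y<y1)&(Z>z0)&(Z<z1)
def block(n,W,im,box=(.4,.7,-.14,.19)):
    hsv=cv2.cvtColor(im,cv2.COLOR_RGB2HSV)
    m=region(W,*box,0.018,0.045)&(hsv[...,1]>110)
    m=cv2.morphologyEx(m.astype(np.uint8),cv2.MORPH_OPEN,np.ones((3,3)))
    k,l,s,c=cv2.connectedComponentsWithStats(m)
    i=1+np.argmax(s[1:,4]);P=W[l==i]
    r=cv2.minAreaRect(P[:,:2].astype(np.float32)*1000)
    return np.array(cv2.boxPoints(r)),r,len(P),P[:,2].mean()
E
python3 - <<'E'
from meas import *
for n in("top","side"):
    W=np.load(n+"0.npy");im=np.load(n+"0i.npy")
    b,r,k,z=block(n,W,im);print(n,np.round(b).tolist(),np.round(r[0]),np.round(r[1]),r[2],k,z)
    hsv=cv2.cvtColor(im,cv2.COLOR_RGB2HSV)
    m=region(W,.62,.74,-.11,.16,.018,.030)&(hsv[...,1]<70);P=W[m]
    l=cv2.fitLine(P[:,:2].astype(np.float32),cv2.DIST_HUBER,0,.01,.01).ravel();d=l[:2];print("fence",m.sum(),l, np.degrees(np.arctan2(d[1],d[0])),P[:,2].mean())
    nn=np.array([-d[1],d[0]]);nn*=np.sign(nn[0]);e=(P[:,:2]-l[2:])@nn;print(np.percentile(e,[1,5,50,95,99]))
    tt=np.array([-nn[1],nn[0]])
    Q=W[region(W,.55,.74,.13,.26,.015,.034)]
    q=np.c_[(Q[:,:2]-l[2:])@nn,(Q[:,:2]-l[2:])@tt];q=q[q[:,0]<-.02]
    print("bar n,t",np.percentile(q,[1,5,50,95,99],axis=0).round(4).tolist(),len(q), Q[:,2].mean())
im=np.load("top0i.npy")
save("crop1",cv2.resize(im[150:310,170:410],None,fx=3.3,fy=3.3,interpolation=cv2.INTER_CUBIC))
E
```

```text
top [[475.0, 33.0], [550.0, 1.0], [592.0, 100.0], [517.0, 132.0]] [533.  66.] [107.  82.] 66.99861907958984 1501 0.02861717750448157
fence 1072 [0.06216909 0.99806565 0.67622316 0.02567346] 86.43567 0.024218905082555753
[-0.01148446 -0.01078159 -0.00010798  0.0112689   0.01245333]
bar n,t [[-0.0797, 0.1596], [-0.0777, 0.1597], [-0.0496, 0.1648], [-0.0237, 0.1711], [-0.0215, 0.1719]] 141 0.025250584368766926
side [[483.0, 21.0], [541.0, 9.0], [545.0, 28.0], [487.0, 41.0]] [514.  25.] [20. 59.] 77.77786254882812 79 0.02837013963424494
fence 415 [ 0.07233111  0.9973807   0.6736557  -0.00202849] 85.852104 0.023691671971579932
[-0.01091386 -0.00972961  0.00014352  0.01248131  0.01361812]
bar n,t [[-0.0801, 0.1829], [-0.0779, 0.1847], [-0.0519, 0.1891], [-0.0235, 0.1964], [-0.0214, 0.1974]] 100 0.024233316644889147
```

View pics/crop1.png

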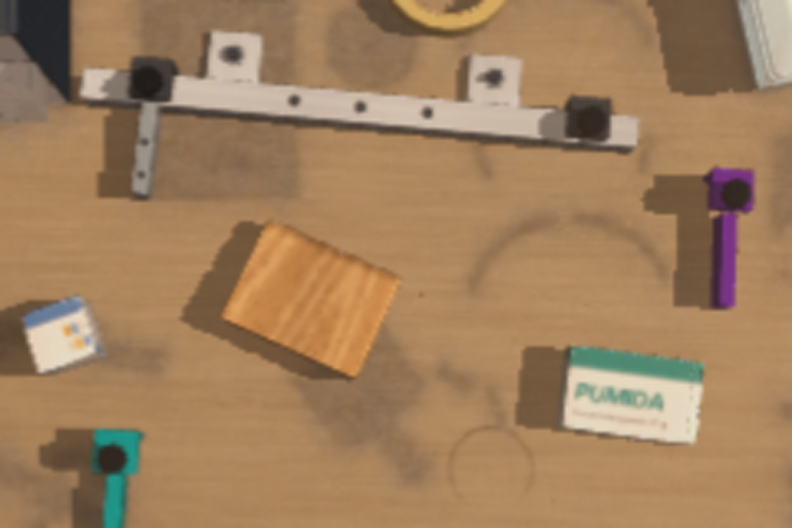

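The crop confirms it: the steel and dark stop is on the fence's left end, the only one of the three with its bar on the fence. The front face runs through about (0.6645, 0.026) at yaw -3.6°. The bar's inner face is at t≈0.159 along the fence. The block's centre is (0.533, 0.066) at yaw -23°. Now I'll work out the tool-frame moves.

```bash
cat > go.py <<'E'
from h import *
from scipy.spatial.transform import Rotation as Ro
F=np.array([.6645,.0264]);yawF=-3.6
n=np.array([np.cos(np.radians(yawF)),np.sin(np.radians(yawF))]);t=np.array([-n[1],n[0]])
def st(p): p=np.array(p[:2])-F; return p@n,p@t
def W(s,tt,z): return np.r_[F+s*n+tt*t,z]
def tool():
    o=get_obs();return np.array(o["tool_pos"]),Ro.from_euler("xyz",o["orientation"],degrees=True).as_matrix(),o
def plan(target,jaw=None):
    p,R,o=tool();print("clock",round(o["clock"],2),"tcp",p.round(4),"st",np.round(st(p),4),"force",np.round(o["force"],1),"open",o["opening"])
    a=np.degrees(np.arctan2(R[1,1],R[0,1]));print("x axis",R[:,0].round(3),"jaw angle",a.round(2))
    if jaw is not None:
        dy=(jaw-a+90)%180-90 ;print("world yaw turn",dy.round(2),"twist rad",-np.radians(dy).round(4))
        R=Ro.from_euler("z",dy,degrees=True).as_matrix()@R
    print("linear mm after turn",((np.array(target)-p)@R*1000).round(1))
E
python3 -c "
from go import *
import plant
print(getattr(plant,'tcp_to_grasp',None))
print(st((.533,.066)))
plan(W(-.225,.03,.227),90+yawF)"
```

```text
0.0188
(np.float64(-0.13372701936167847), np.float64(0.031264905127654855))
clock 0.9 tcp [0.2831 0.6127 0.2266] st [-0.4175  0.5612] force [ 0.2 -0.7 -0.3] open 0.08742274984298218
x axis [ 0.  0. -1.] jaw angle -114.8
world yaw turn 21.2 twist rad -0.3699
linear mm after turn [-4.000e-01  5.312e+02 -1.925e+02]
```

```bash
python3 -m pendant '[{"claw":44,"linear":[0,0,0],"twist":-0.1233},{"claw":44,"linear":[0,0,0],"twist":-0.1233},{"claw":44,"linear":[0,0,0],"twist":-0.1233},{"claw":44,"linear":[0,37,-13],"twist":0},{"claw":44,"linear":[0,37,-13],"twist":0},{"claw":44,"linear":[0,37,-13],"twist":0},{"claw":44,"linear":[0,37,-13],"twist":0},{"claw":44,"linear":[0,37,-13],"twist":0},{"claw":44,"linear":[0,37,-13],"twist":0},{"claw":44,"linear":[0,37,-13],"twist":0}]'
python3 -m pendant '[{"claw":44,"linear":[0,37,-13],"twist":0},{"claw":44,"linear":[0,37,-13],"twist":0},{"claw":44,"linear":[0,37,-13],"twist":0},{"claw":44,"linear":[0,37,-13],"twist":0},{"claw":44,"linear":[0,37,-13],"twist":0},{"claw":44,"linear":[0,37,-13],"twist":0},{"claw":44,"linear":[0,20,-10],"twist":0},{"claw":44,"linear":[0,0,0],"twist":0},{"claw":44,"linear":[0,0,0],"twist":0},{"claw":44,"linear":[0,0,0],"twist":0}]'
python3 -c "
from go import *
plan(W(-.225,.03,.012),90+yawF)"
```

```text
clock: 1.73
tool_pos: [0.3578, 0.3467, 0.2268]
orientation: [-117.6, 90.0, 58.8]
force: [1.3, -0.6, -0.2]
opening: 0.0446
clock: 2.57
tool_pos: [0.4303, 0.1015, 0.2267]
orientation: [-126.3, 90.0, 50.1]
force: [-0.1, -0.7, -0.1]
opening: 0.0439
clock 2.57 tcp [0.4303 0.1015 0.2267] st [-0.2385  0.0603] force [-0.1 -0.7 -0.1] open 0.04389782681124585
x axis [ 0.  0. -1.] jaw angle -93.65
world yaw turn 0.05 twist rad -0.0009
linear mm after turn [214.7  30.3 -13.4]
```

```bash
python3 -m pendant '[{"claw":44,"linear":[0,15,-6],"twist":0},{"claw":44,"linear":[10,15,-6],"twist":0},{"claw":44,"linear":[30,0,0],"twist":0},{"claw":44,"linear":[35,0,0],"twist":0},{"claw":44,"linear":[35,0,0],"twist":0},{"claw":44,"linear":[35,0,0],"twist":0},{"claw":44,"linear":[30,0,0],"twist":0},{"claw":44,"linear":[20,0,0],"twist":0},{"claw":44,"linear":[10,0,0],"twist":0},{"claw":44,"linear":[0,0,0],"twist":0}]'
python3 -c "
from go import *
plan(W(-.1,.03,.012),90+yawF)"
```

```text
clock: 3.4
tool_pos: [0.4388, 0.071, 0.0193]
orientation: [36.0, 89.7, -147.5]
force: [-0.2, -0.5, -0.0]
opening: 0.0437
clock 3.4 tcp [0.4388 0.071  0.0193] st [-0.2281  0.0303] force [-0.2 -0.5 -0. ] open 0.043742150565430536
x axis [-0.004 -0.003 -1.   ] jaw angle -93.51
world yaw turn -0.09 twist rad 0.0016
linear mm after turn [   6.8    0.3 -128.1]
```

```bash
python3 -m pendant '[{"claw":44,"linear":[7,0,0],"twist":0},{"claw":44,"linear":[0,0,-10],"twist":0},{"claw":44,"linear":[0,0,-10],"twist":0},{"claw":44,"linear":[0,0,-6],"twist":0},{"claw":44,"linear":[0,0,-5],"twist":0},{"claw":44,"linear":[0,0,-5],"twist":0},{"claw":44,"linear":[0,0,-5],"twist":0},{"claw":44,"linear":[0,0,-5],"twist":0},{"claw":44,"linear":[0,0,-5],"twist":0},{"claw":44,"linear":[0,0,-5],"twist":0}]'
python3 -m pendant '[{"claw":44,"linear":[0,0,-5],"twist":0},{"claw":44,"linear":[0,0,-5],"twist":0},{"claw":44,"linear":[0,0,-5],"twist":0},{"claw":44,"linear":[0,0,-5],"twist":0},{"claw":44,"linear":[0,0,-4],"twist":0},{"claw":44,"linear":[0,0,-4],"twist":0},{"claw":44,"linear":[0,0,-4],"twist":0},{"claw":44,"linear":[0,0,-4],"twist":0},{"claw":44,"linear":[0,0,-4],"twist":0},{"claw":44,"linear":[0,0,-4],"twist":0}]'
python3 - <<'E'
from go import *
from meas import *
plan(W(-.1,.03,.012),90+yawF)
im,d=snapshot("top");save("top1",cv2.resize(im[150:310,170:410],None,fx=3.3,fy=3.3))
E
```

```text
clock: 4.23
tool_pos: [0.4967, 0.0672, 0.0146]
orientation: [-138.5, 90.0, 37.9]
force: [-1.1, 0.6, -0.2]
opening: 0.0441
clock: 5.07
tool_pos: [0.5405, 0.0645, 0.0145]
orientation: [-121.2, 90.0, 55.2]
force: [-0.5, -0.9, 0.2]
opening: 0.0441
clock 5.07 tcp [0.5405 0.0645 0.0145] st [-0.1261  0.0303] force [-0.5 -0.9  0.2] open 0.04408604346178781
x axis [ 0.  0. -1.] jaw angle -93.6
world yaw turn -0.0 twist rad 0.0
linear mm after turn [  2.5   0.3 -26.1]
```

View pics/top1.png

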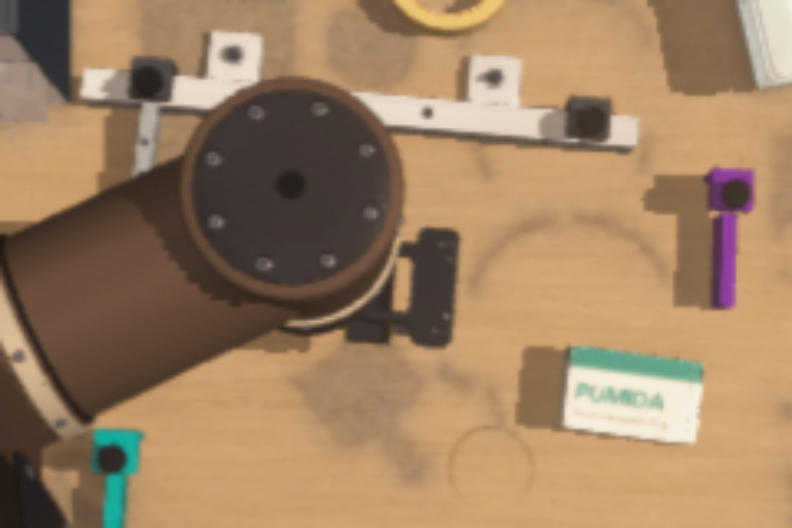

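The arm hides the block in this view. The contact force is tiny, which fits a freely sliding block. I'll carry on in small steps and watch the force.

```bash
python3 -m pendant '[{"claw":44,"linear":[0,0,-3],"twist":0},{"claw":44,"linear":[0,0,-3],"twist":0},{"claw":44,"linear":[0,0,-3],"twist":0},{"claw":44,"linear":[0,0,-3],"twist":0},{"claw":44,"linear":[0,0,-3],"twist":0},{"claw":44,"linear":[0,0,-2],"twist":0},{"claw":44,"linear":[0,0,-2],"twist":0},{"claw":44,"linear":[0,0,-2],"twist":0},{"claw":44,"linear":[0,0,-1],"twist":0},{"claw":44,"linear":[0,0,0],"twist":0}]'
python3 - <<'E'
from go import *
from meas import *
plan(W(-.0915,.03,.012),90+yawF)
im,d=snapshot("side");save("side1",cv2.resize(im[130:290,170:410],None,fx=3.3,fy=3.3))
W_=cloud("side",d);m=region(W_,.5,.67,-.06,.14,.005,.04)&(cv2.cvtColor(im,cv2.COLOR_RGB2HSV)[...,1]>90)
P=np.array([st(p) for p in W_[m]]);print(len(P),np.percentile(P,[1,50,99],axis=0).round(3))
E
```

```text
clock: 5.95
tool_pos: [0.5625, 0.0632, 0.0146]
orientation: [-162.9, 90.0, 13.5]
force: [0.1, 0.0, -0.8]
opening: 0.0439
clock 5.95 tcp [0.5625 0.0632 0.0146] st [-0.1041  0.0303] force [ 0.1  0.  -0.8] open 0.043894395540865834
x axis [ 0.  0. -1.] jaw angle -93.6
world yaw turn 0.0 twist rad -0.0
linear mm after turn [  2.6   0.3 -12.6]
459 [[-0.092 -0.011]
 [-0.046 -0.002]
 [-0.013  0.094]]
```

View pics/side1.png

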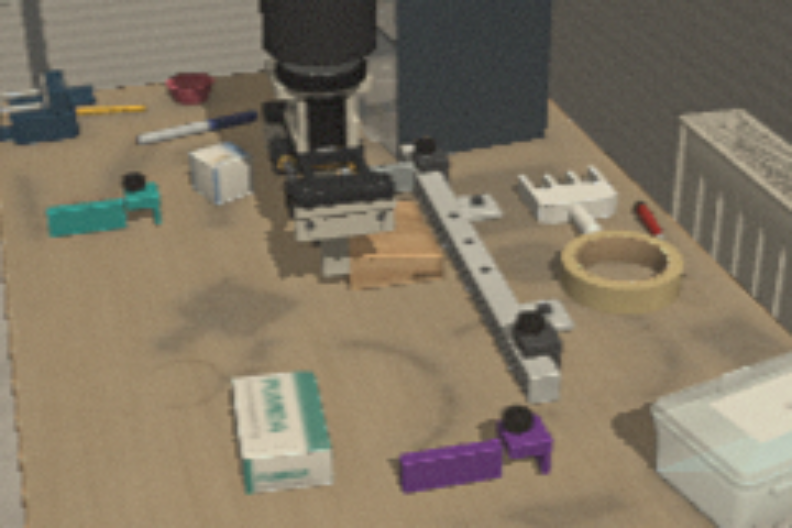

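The block is now nearly parallel to the fence, about 10 mm short of it. Its right end is at t≈-0.01, which leaves about 60 mm to the bar. Next I'll close the gap.

```bash
python3 -m pendant '[{"claw":44,"linear":[0,0,-1.5],"twist":0},{"claw":44,"linear":[0,0,-1.5],"twist":0},{"claw":44,"linear":[0,0,-1.5],"twist":0},{"claw":44,"linear":[0,0,-1.5],"twist":0},{"claw":44,"linear":[0,0,-1],"twist":0},{"claw":44,"linear":[0,0,-1],"twist":0},{"claw":44,"linear":[0,0,-1],"twist":0},{"claw":44,"linear":[0,0,-1],"twist":0},{"claw":44,"linear":[0,0,0],"twist":0},{"claw":44,"linear":[0,0,0],"twist":0}]'
python3 -m pendant '[{"claw":44,"linear":[0,0,-0.5],"twist":0},{"claw":44,"linear":[0,0,-0.5],"twist":0},{"claw":44,"linear":[0,0,-0.5],"twist":0},{"claw":44,"linear":[0,0,-0.5],"twist":0},{"claw":44,"linear":[0,0,-0.5],"twist":0},{"claw":44,"linear":[0,0,0],"twist":0},{"claw":44,"linear":[0,0,0],"twist":0},{"claw":44,"linear":[0,0,0],"twist":0},{"claw":44,"linear":[0,0,0],"twist":0},{"claw":44,"linear":[0,0,0],"twist":0}]'
python3 -c "
from go import *
plan(W(-.0915,.03,.012),90+yawF);print(get_obs()['moment'])"
```

```text
clock: 6.83
tool_pos: [0.5723, 0.0625, 0.0145]
orientation: [-163.3, 90.0, 13.1]
force: [-0.5, -0.1, -0.5]
opening: 0.044
clock: 7.67
tool_pos: [0.5747, 0.0624, 0.0146]
orientation: [-170.2, 90.0, 6.2]
force: [-0.9, 0.4, 0.5]
opening: 0.0439
clock 7.67 tcp [0.5747 0.0624 0.0146] st [-0.0919  0.0302] force [-0.9  0.4  0.5] open 0.04389098985403248
x axis [ 0.  0. -1.] jaw angle -93.6
world yaw turn 0.0 twist rad -0.0
linear mm after turn [ 2.6  0.2 -0.4]
[-0.10366965  0.00372892 -0.0699236 ]
```

```bash
for i in 1 2; do :; done; python3 -m pendant '[{"claw":44,"linear":[0,0,-0.5],"twist":0},{"claw":44,"linear":[0,0,-0.5],"twist":0},{"claw":44,"linear":[0,0,-0.5],"twist":0},{"claw":44,"linear":[0,0,-0.5],"twist":0},{"claw":44,"linear":[0,0,0],"twist":0},{"claw":44,"linear":[0,0,0],"twist":0},{"claw":44,"linear":[0,0,0],"twist":0},{"claw":44,"linear":[0,0,0],"twist":0},{"claw":44,"linear":[0,0,0],"twist":0},{"claw":44,"linear":[0,0,0],"twist":0}]'
```

```text
clock: 8.5
tool_pos: [0.5763, 0.0622, 0.0145]
orientation: [15.3, 90.0, -168.3]
force: [-4.0, 0.5, 2.9]
opening: 0.0442
```

```bash
python3 - <<'E'
from go import *
from meas import *
im,d=snapshot("side");save("side2",cv2.resize(im[165:235,230:350],None,fx=6,fy=6,interpolation=cv2.INTER_CUBIC))
E
```

```text
(no output)
```

View pics/side2.png

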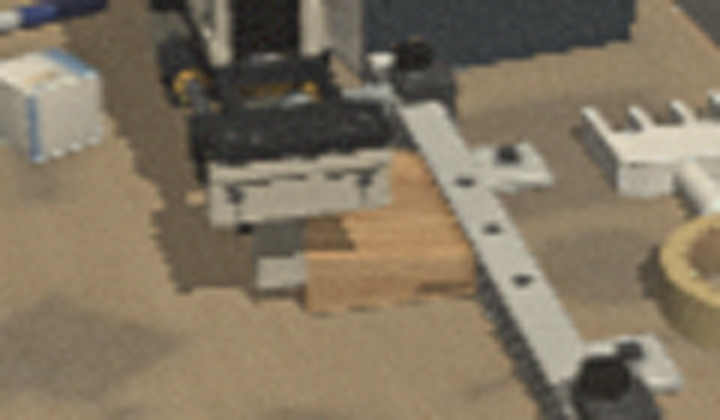

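Contact: -4 N, with the block against the fence. I'll press a little more to square it, then back off, raise and look.

```bash
python3 -m pendant '[{"claw":44,"linear":[0,0,-0.5],"twist":0},{"claw":44,"linear":[0,0,-0.5],"twist":0},{"claw":44,"linear":[0,0,-0.5],"twist":0},{"claw":44,"linear":[0,0,-0.5],"twist":0},{"claw":44,"linear":[0,0,-0.5],"twist":0},{"claw":44,"linear":[0,0,-0.5],"twist":0},{"claw":44,"linear":[0,0,0],"twist":0},{"claw":44,"linear":[0,0,0],"twist":0},{"claw":44,"linear":[0,0,0],"twist":0},{"claw":44,"linear":[0,0,0],"twist":0}]'
python3 -m pendant '[{"claw":44,"linear":[0,0,1.5],"twist":0},{"claw":44,"linear":[0,0,2],"twist":0},{"claw":44,"linear":[0,0,4],"twist":0},{"claw":44,"linear":[0,0,10],"twist":0},{"claw":44,"linear":[0,0,10],"twist":0},{"claw":44,"linear":[-20,0,0],"twist":0},{"claw":44,"linear":[-35,0,0],"twist":0},{"claw":44,"linear":[-35,0,0],"twist":0},{"claw":44,"linear":[-20,0,0],"twist":0},{"claw":44,"linear":[0,0,0],"twist":0}]'
```

```text
clock: 9.38
tool_pos: [0.5763, 0.0619, 0.0142]
orientation: [12.0, 89.7, -171.6]
force: [-15.3, 5.5, 10.7]
opening: 0.0441
clock: 10.22
tool_pos: [0.5544, 0.0647, 0.1299]
orientation: [-157.7, 89.5, 18.8]
force: [1.3, 0.0, -0.0]
opening: 0.0444
```

```bash
python3 -m pendant '[{"claw":24,"linear":[0,15,-11],"twist":0},{"claw":24,"linear":[0,25,-19],"twist":0},{"claw":24,"linear":[0,25,-19],"twist":0},{"claw":24,"linear":[0,25,-19],"twist":0},{"claw":24,"linear":[0,0,0],"twist":-0.12},{"claw":24,"linear":[0,0,0],"twist":-0.12},{"claw":24,"linear":[0,0,0],"twist":-0.12},{"claw":24,"linear":[0,0,0],"twist":-0.12},{"claw":24,"linear":[0,0,0],"twist":-0.12},{"claw":24,"linear":[0,0,0],"twist":-0.12}]'
python3 - <<'E'
from go import *
from meas import *
plan(W(-.043,-.06,.13),yawF);print(get_obs()["joint_pos"])
im,d=snapshot("side");W_=cloud("side",d);np.save("s3.npy",W_);np.save("s3i.npy",im)
m=region(W_,.5,.67,-.08,.16,.005,.04)&(cv2.cvtColor(im,cv2.COLOR_RGB2HSV)[...,1]>90)
P=np.array([st(p) for p in W_[m]]);print(len(P),np.percentile(P,[1,5,50,95,99],axis=0).round(3))
E
```

```text
clock: 11.05
tool_pos: [0.6135, -0.0303, 0.1241]
orientation: [-46.6, 90.0, 171.4]
force: [-0.1, -0.3, -1.0]
opening: 0.024
clock 11.05 tcp [ 0.6135 -0.0303  0.1241] st [-0.0473 -0.0598] force [-0.1 -0.3 -1. ] open 0.02401325567660987
x axis [-0.  0. -1.] jaw angle -52.02
world yaw turn 48.42 twist rad -0.8452
linear mm after turn [-5.9  4.3  0.2]
[ 1.53626528e+01  1.96273260e+01 -1.49699579e+01 -7.83631210e-03
 -5.54172470e+01  1.12617122e+02]
706 [[-0.08  -0.01 ]
 [-0.08  -0.009]
 [-0.044  0.021]
 [-0.004  0.092]
 [-0.     0.099]]
```

```bash
python3 -m pendant '[{"claw":24,"linear":[0,0,0],"twist":-0.1207},{"claw":24,"linear":[0,0,0],"twist":-0.1207},{"claw":24,"linear":[0,0,0],"twist":-0.1207},{"claw":24,"linear":[0,0,0],"twist":-0.1207},{"claw":24,"linear":[0,0,0],"twist":-0.1207},{"claw":24,"linear":[0,0,0],"twist":-0.1207},{"claw":24,"linear":[0,0,0],"twist":-0.1207},{"claw":24,"linear":[0,4,0],"twist":0},{"claw":24,"linear":[0,0,0],"twist":0},{"claw":24,"linear":[0,0,0],"twist":0}]'
python3 - <<'E'
from go import *
from meas import *
plan(W(-.043,-.045,.014),yawF);print(get_obs()["joint_pos"])
im,d=snapshot("top");W_=cloud("top",d)
save("top3",cv2.resize(im[160:260,180:330],None,fx=5,fy=5,interpolation=cv2.INTER_CUBIC))
b,r,k,z=block("top",W_,im,(.5,.69,-.1,.19));print([np.round(st(p/1000),3).tolist() for p in b],r,k)
E
```

```text
clock: 11.93
tool_pos: [0.6183, -0.0306, 0.1244]
orientation: [-59.3, 90.0, -153.5]
force: [-0.1, -0.3, 0.0]
opening: 0.024
clock 11.93 tcp [ 0.6183 -0.0306  0.1244] st [-0.0425 -0.0597] force [-0.1 -0.3  0. ] open 0.024011179054051635
x axis [-0. -0. -1.] jaw angle -4.24
world yaw turn 0.64 twist rad -0.0112
linear mm after turn [110.4  -0.5 -14.7]
[ 1.52197369e+01  2.00147799e+01 -1.43443595e+01  7.94157694e-04
 -5.56441458e+01  1.60540004e+02]
[[-0.082, -0.008], [-0.008, -0.008], [-0.008, 0.1], [-0.082, 0.1]] ((622.5794677734375, 75.3453369140625), (107.79033660888672, 73.62784576416016), 86.31607055664062) 1001
```

View pics/top3.png

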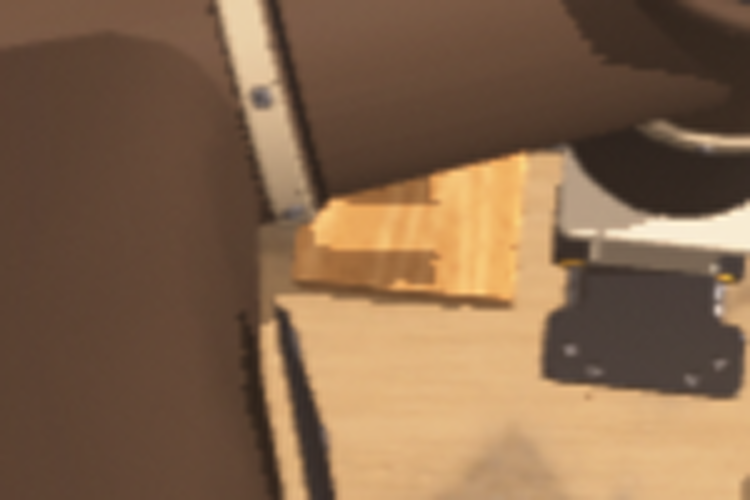

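The block is flush and square: its outer edge is at s=-0.082, and it spans t=-0.008 to 0.100, about 59 mm clear of the bar. Now I'll descend and push it endways.

```bash
python3 -m pendant '[{"claw":24,"linear":[15,0,0],"twist":-0.011},{"claw":24,"linear":[25,0,0],"twist":0},{"claw":24,"linear":[30,0,0],"twist":0},{"claw":24,"linear":[25,0,0],"twist":0},{"claw":24,"linear":[15,0,-5],"twist":0},{"claw":24,"linear":[0,0,-12],"twist":0},{"claw":24,"linear":[0,0,-10],"twist":0},{"claw":24,"linear":[0,0,-5],"twist":0},{"claw":24,"linear":[0,0,-3],"twist":0},{"claw":24,"linear":[0,0,0],"twist":0}]'
python3 -m pendant '[{"claw":24,"linear":[0,0,-3],"twist":0},{"claw":24,"linear":[0,0,-3],"twist":0},{"claw":24,"linear":[0,0,-3],"twist":0},{"claw":24,"linear":[0,0,-4],"twist":0},{"claw":24,"linear":[0,0,-4],"twist":0},{"claw":24,"linear":[0,0,-4],"twist":0},{"claw":24,"linear":[0,0,-4],"twist":0},{"claw":24,"linear":[0,0,-4],"twist":0},{"claw":24,"linear":[0,0,-4],"twist":0},{"claw":24,"linear":[0,0,-4],"twist":0}]'
python3 -c "
from go import *
plan(W(-.043,.043,.014),yawF)
im,d=snapshot('side');save('side4',cv2.resize(im[160:240,220:350],None,fx=6,fy=6,interpolation=cv2.INTER_CUBIC))"
```

```text
clock: 12.82
tool_pos: [0.6214, 0.0056, 0.0161]
orientation: [109.4, 89.9, 16.2]
force: [-0.1, -0.7, 0.1]
opening: 0.0241
clock: 13.65
tool_pos: [0.6225, 0.0417, 0.0145]
orientation: [-51.0, 90.0, -144.3]
force: [0.2, -1.7, 1.4]
opening: 0.0239
clock 13.65 tcp [0.6225 0.0417 0.0145] st [-0.0429  0.0126] force [ 0.2 -1.7  1.4] open 0.0239057138024966
x axis [-0. -0. -1.] jaw angle -3.31
world yaw turn -0.29 twist rad 0.0051
linear mm after turn [  0.5  -0.1 -30.4]
```

View pics/side4.png

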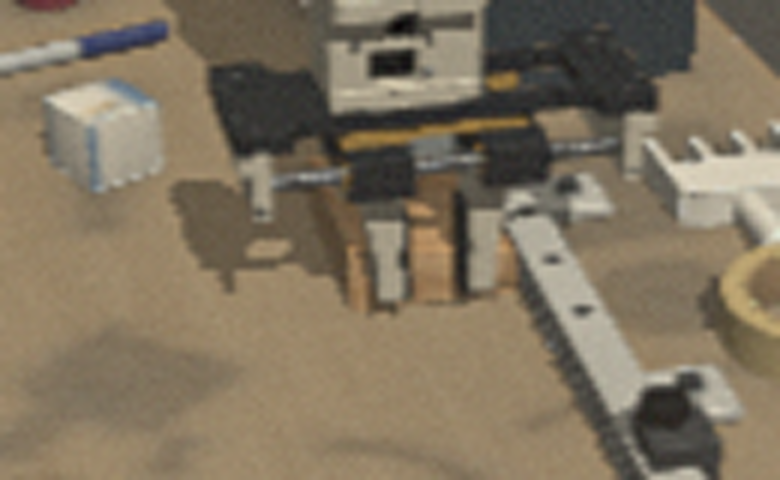

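```bash
python3 -m pendant '[{"claw":24,"linear":[0,0,-3],"twist":0},{"claw":24,"linear":[0,0,-3],"twist":0},{"claw":24,"linear":[0,0,-3],"twist":0},{"claw":24,"linear":[0,0,-3],"twist":0},{"claw":24,"linear":[0,0,-3],"twist":0},{"claw":24,"linear":[0,0,-3],"twist":0},{"claw":24,"linear":[0,0,-3],"twist":0},{"claw":24,"linear":[0,0,-2],"twist":0},{"claw":24,"linear":[0,0,-1],"twist":0},{"claw":24,"linear":[0,0,0],"twist":0}]'
python3 -m pendant '[{"claw":24,"linear":[0,0,-1],"twist":0},{"claw":24,"linear":[0,0,-1],"twist":0},{"claw":24,"linear":[0,0,-1],"twist":0},{"claw":24,"linear":[0,0,-0.5],"twist":0},{"claw":24,"linear":[0,0,-0.5],"twist":0},{"claw":24,"linear":[0,0,-0.5],"twist":0},{"claw":24,"linear":[0,0,-0.5],"twist":0},{"claw":24,"linear":[0,0,0],"twist":0},{"claw":24,"linear":[0,0,0],"twist":0},{"claw":24,"linear":[0,0,0],"twist":0}]'
python3 -c "
from go import *
plan(W(-.043,.043,.014),yawF)"
```

```text
clock: 14.53
tool_pos: [0.6239, 0.0655, 0.0146]
orientation: [142.6, 90.0, 49.3]
force: [-0.0, -0.0, -0.5]
opening: 0.024
clock: 15.37
tool_pos: [0.6239, 0.0697, 0.0146]
orientation: [-46.1, 90.0, -139.4]
force: [-1.3, -5.1, 0.9]
opening: 0.0239
clock 15.37 tcp [0.6239 0.0697 0.0146] st [-0.0432  0.0407] force [-1.3 -5.1  0.9] open 0.023896131239507158
x axis [-0.001 -0.    -1.   ] jaw angle -3.33
world yaw turn -0.27 twist rad 0.0048
linear mm after turn [ 0.6  0.2 -2.3]
```

```bash
python3 -m pendant '[{"claw":24,"linear":[0,0,-0.5],"twist":0},{"claw":24,"linear":[0,0,-0.5],"twist":0},{"claw":24,"linear":[0,0,-0.5],"twist":0},{"claw":24,"linear":[0,0,-0.5],"twist":0},{"claw":24,"linear":[0,0,-0.5],"twist":0},{"claw":24,"linear":[0,0,-0.5],"twist":0},{"claw":24,"linear":[0,0,0],"twist":0},{"claw":24,"linear":[0,0,0],"twist":0},{"claw":24,"linear":[0,0,0],"twist":0},{"claw":24,"linear":[0,0,0],"twist":0}]'
python3 -m pendant '[{"claw":24,"linear":[0,0,2],"twist":0},{"claw":24,"linear":[0,0,2],"twist":0},{"claw":24,"linear":[0,0,4],"twist":0},{"claw":24,"linear":[0,0,10],"twist":0},{"claw":24,"linear":[0,0,15],"twist":0},{"claw":24,"linear":[-20,0,10],"twist":0},{"claw":24,"linear":[-35,0,20],"twist":0},{"claw":24,"linear":[-35,0,20],"twist":0},{"claw":24,"linear":[-30,0,20],"twist":0},{"claw":24,"linear":[0,0,20],"twist":0}]'
python3 -m pendant '[{"claw":24,"linear":[0,0,35],"twist":0},{"claw":24,"linear":[0,-10,35],"twist":0},{"claw":24,"linear":[0,-20,35],"twist":0},{"claw":24,"linear":[0,-20,35],"twist":0},{"claw":24,"linear":[0,-20,35],"twist":0},{"claw":24,"linear":[0,-20,30],"twist":0},{"claw":24,"linear":[0,-10,20],"twist":0},{"claw":24,"linear":[0,0,0],"twist":0},{"claw":24,"linear":[0,0,0],"twist":0},{"claw":24,"linear":[0,0,0],"twist":0}]'
python3 - <<'E'
from go import *
from meas import *
plan(W(-.12,.06,.014),90+yawF);print(get_obs()["joint_pos"])
im,d=snapshot("top");W_=cloud("top",d)
save("top5",cv2.resize(im[160:260,180:330],None,fx=5,fy=5,interpolation=cv2.INTER_CUBIC))
b,r,k,z=block("top",W_,im,(.5,.69,-.1,.19));print([np.round(st(p/1000),4).tolist() for p in b],r,k)
E
```

```text
clock: 16.2
tool_pos: [0.6235, 0.07, 0.0146]
orientation: [-31.4, 89.8, -124.7]
force: [1.2, -17.1, 4.0]
opening: 0.0242
clock: 17.03
tool_pos: [0.6207, -0.0512, 0.1418]
orientation: [97.1, 89.4, 3.8]
force: [0.9, -0.2, 1.2]
opening: 0.0241
clock: 17.87
tool_pos: [0.5029, -0.2375, 0.135]
orientation: [8.2, 86.3, -87.7]
force: [1.0, 0.6, -0.1]
opening: 0.0237
clock 17.87 tcp [ 0.5029 -0.2375  0.135 ] st [-0.1448 -0.2735] force [ 1.   0.6 -0.1] open 0.023733142722319828
x axis [ 0.003 -0.065 -0.998] jaw angle -5.89
world yaw turn -87.71 twist rad 1.5308
linear mm after turn [ 116.  -334.6  -32.3]
[ -2.46161007  13.00058791 -24.97039225   4.73510713 -51.81317276
 173.63043727]
[[-0.0825, 0.0518], [-0.0008, 0.0515], [-0.0005, 0.1585], [-0.0822, 0.1587]] ((629.6630249023438, 133.92843627929688), (106.94497680664062, 81.69453430175781), 86.24954223632812) 1439
```

View pics/top5.png

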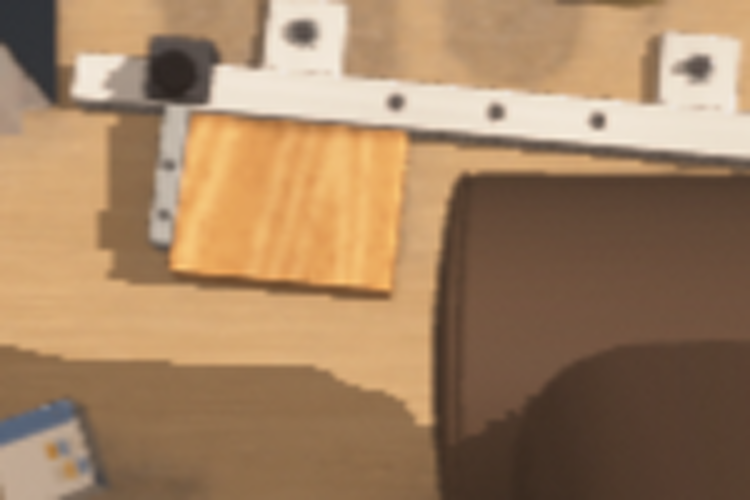

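The block looks flush at the fence and touching the bar: its corners are within 1 mm of s=0 and t=0.1585. While retreating, joint 6 ran up to the edge of its range (173.63 of 173.66), so I'll turn it back first. Then I'll give the long side one light finishing nudge to make sure of the fence contact.

```bash
python3 -m pendant '[{"claw":44,"linear":[0,0,0],"twist":0.118},{"claw":44,"linear":[0,0,0],"twist":0.118},{"claw":44,"linear":[0,0,0],"twist":0.118},{"claw":44,"linear":[0,0,0],"twist":0.118},{"claw":44,"linear":[0,0,0],"twist":0.118},{"claw":44,"linear":[0,0,0],"twist":0.118},{"claw":44,"linear":[0,0,0],"twist":0.118},{"claw":44,"linear":[0,0,0],"twist":0.118},{"claw":44,"linear":[0,0,0],"twist":0.118},{"claw":44,"linear":[0,0,0],"twist":0.118}]'
python3 -m pendant '[{"claw":44,"linear":[0,0,0],"twist":0.118},{"claw":44,"linear":[0,0,0],"twist":0.118},{"claw":44,"linear":[0,0,0],"twist":0.118},{"claw":44,"linear":[0,0,0],"twist":0},{"claw":44,"linear":[0,0,0],"twist":0},{"claw":44,"linear":[0,0,0],"twist":0},{"claw":44,"linear":[0,0,0],"twist":0},{"claw":44,"linear":[0,0,0],"twist":0},{"claw":44,"linear":[0,0,0],"twist":0},{"claw":44,"linear":[0,0,0],"twist":0}]'
python3 -c "
from go import *
plan(W(-.125,.1,.135),90+yawF);print(get_obs()['joint_pos'])"
```

```text
clock: 18.75
tool_pos: [0.5032, -0.2367, 0.1345]
orientation: [75.3, 86.3, -88.5]
force: [-0.5, -0.5, -0.0]
opening: 0.0442
clock: 19.58
tool_pos: [0.5023, -0.2374, 0.1347]
orientation: [95.3, 86.3, -88.5]
force: [0.1, 0.7, -0.1]
opening: 0.044
clock 19.58 tcp [ 0.5023 -0.2374  0.1347] st [-0.1454 -0.2734] force [ 0.1  0.7 -0.1] open 0.043969088432211575
x axis [ 0.002 -0.065 -0.998] jaw angle -93.77
world yaw turn 0.17 twist rad -0.003
linear mm after turn [ -24.4 -372.6  -20.5]
[ -2.44339344  12.98709155 -25.03030496   4.74739902 -51.81777426
  85.75216582]
```

```bash
python3 -m pendant '[{"claw":44,"linear":[-2.4,-35,-2],"twist":0},{"claw":44,"linear":[-2.4,-36,-2],"twist":0},{"claw":44,"linear":[-2.4,-36,-2],"twist":0},{"claw":44,"linear":[-2.4,-36,-2],"twist":0},{"claw":44,"linear":[-2.4,-36,-2],"twist":0},{"claw":44,"linear":[-2.4,-36,-2],"twist":0},{"claw":44,"linear":[-2.4,-36,-2],"twist":0},{"claw":44,"linear":[-2.4,-36,-2],"twist":0},{"claw":44,"linear":[-2.4,-36,-2],"twist":0},{"claw":44,"linear":[-2.4,-36,-2],"twist":0}]'
python3 -c "
from go import *
plan(W(-.115,.1,.018),90+yawF)"
```

```text
clock: 20.42
tool_pos: [0.5459, 0.1222, 0.1357]
orientation: [95.5, 86.3, -88.3]
force: [0.5, -0.9, -0.3]
opening: 0.0441
clock 20.42 tcp [0.5459 0.1222 0.1357] st [-0.1244  0.0881] force [ 0.5 -0.9 -0.3] open 0.04405218306311638
x axis [ 0.002 -0.065 -0.998] jaw angle -93.78
world yaw turn 0.18 twist rad -0.0031
linear mm after turn [116.7 -19.5  -8.7]
```

```bash
python3 -m pendant '[{"claw":44,"linear":[17,-10,0],"twist":-0.003},{"claw":44,"linear":[30,-10,0],"twist":0},{"claw":44,"linear":[30,0,0],"twist":0},{"claw":44,"linear":[25,0,0],"twist":0},{"claw":44,"linear":[14,0,0],"twist":0},{"claw":44,"linear":[0,0,-8],"twist":0},{"claw":44,"linear":[0,0,-8],"twist":0},{"claw":44,"linear":[0,0,-6],"twist":0},{"claw":44,"linear":[0,0,-4],"twist":0},{"claw":44,"linear":[0,0,0],"twist":0}]'
python3 -m pendant '[{"claw":44,"linear":[0,0,-1.5],"twist":0},{"claw":44,"linear":[0,0,-1.5],"twist":0},{"claw":44,"linear":[0,0,-1],"twist":0},{"claw":44,"linear":[0,0,-0.5],"twist":0},{"claw":44,"linear":[0,0,-0.5],"twist":0},{"claw":44,"linear":[0,0,0],"twist":0},{"claw":44,"linear":[0,0,0],"twist":0},{"claw":44,"linear":[0,0,0],"twist":0},{"claw":44,"linear":[0,0,0],"twist":0},{"claw":44,"linear":[0,0,0],"twist":0}]'
python3 -c "
from go import *
plan(W(-.0903,.1,.018),90+yawF)"
```

```text
clock: 21.25
tool_pos: [0.5754, 0.1315, 0.0198]
orientation: [97.3, 86.3, -86.4]
force: [0.5, -0.2, -1.1]
opening: 0.0437
clock: 22.08
tool_pos: [0.5783, 0.1307, 0.0186]
orientation: [95.0, 86.3, -88.6]
force: [0.5, 0.3, 1.3]
opening: 0.0437
clock 22.08 tcp [0.5783 0.1307 0.0186] st [-0.0925  0.0987] force [0.5 0.3 1.3] open 0.04372194408357131
x axis [ 0.002 -0.065 -0.998] jaw angle -93.64
world yaw turn 0.04 twist rad -0.0007
linear mm after turn [ 0.5 -1.3 -2.2]
```

```bash
python3 -m pendant '[{"claw":44,"linear":[0,0,-0.5],"twist":0},{"claw":44,"linear":[0,0,-0.5],"twist":0},{"claw":44,"linear":[0,0,-0.5],"twist":0},{"claw":44,"linear":[0,0,-0.5],"twist":0},{"claw":44,"linear":[0,0,-0.5],"twist":0},{"claw":44,"linear":[0,0,-0.5],"twist":0},{"claw":44,"linear":[0,0,0],"twist":0},{"claw":44,"linear":[0,0,0],"twist":0},{"claw":44,"linear":[0,0,0],"twist":0},{"claw":44,"linear":[0,0,0],"twist":0}]'
```

```text
clock: 22.92
tool_pos: [0.5807, 0.1304, 0.0185]
orientation: [94.0, 86.2, -89.6]
force: [-4.6, 1.3, 3.5]
opening: 0.0438
```

```bash
python3 -m pendant '[{"claw":44,"linear":[0,0,-0.5],"twist":0},{"claw":44,"linear":[0,0,-0.5],"twist":0},{"claw":44,"linear":[0,0,-0.5],"twist":0},{"claw":44,"linear":[0,0,0],"twist":0},{"claw":44,"linear":[0,0,0],"twist":0},{"claw":44,"linear":[0,0,1.5],"twist":0},{"claw":44,"linear":[0,0,3],"twist":0},{"claw":44,"linear":[0,0,8],"twist":0},{"claw":44,"linear":[0,0,12],"twist":0},{"claw":44,"linear":[0,0,5],"twist":0}]'
python3 -m pendant '[{"claw":44,"linear":[-20,0,0],"twist":0},{"claw":44,"linear":[-35,0,0],"twist":0},{"claw":44,"linear":[-35,0,0],"twist":0},{"claw":44,"linear":[-20,20,0],"twist":0},{"claw":44,"linear":[0,36,5],"twist":0},{"claw":44,"linear":[0,36,5],"twist":0},{"claw":44,"linear":[0,36,5],"twist":0},{"claw":44,"linear":[0,36,5],"twist":0},{"claw":44,"linear":[0,36,5],"twist":0},{"claw":44,"linear":[0,36,5],"twist":0}]'
python3 -m pendant '[{"claw":44,"linear":[0,36,0],"twist":0},{"claw":44,"linear":[0,36,0],"twist":0},{"claw":44,"linear":[0,30,0],"twist":0},{"claw":44,"linear":[0,0,0],"twist":0},{"claw":44,"linear":[0,0,0],"twist":0},{"claw":44,"linear":[0,0,0],"twist":0},{"claw":44,"linear":[0,0,0],"twist":0},{"claw":44,"linear":[0,0,0],"twist":0},{"claw":44,"linear":[0,0,0],"twist":0},{"claw":44,"linear":[0,0,0],"twist":0}]'
python3 - <<'E'
from go import *
from meas import *
im,d=snapshot("top");W_=cloud("top",d)
a=cv2.resize(im[160:260,180:330],None,fx=5,fy=5,interpolation=cv2.INTER_CUBIC);save("top6",a)
b,r,k,z=block("top",W_,im,(.5,.69,-.1,.19));print([np.round(st(p/1000),4).tolist() for p in b],r,k,z)
for x in["small_carton","flat_carton","marker","aligner","comb","tape"]:
    for q in boxes_of("top",x)[:1]: print(x,round(q["confidence"],2),np.round(q["xy"]))
im,d=snapshot("side");save("side6",cv2.resize(im[150:270,200:380],None,fx=4.4,fy=4.4,interpolation=cv2.INTER_CUBIC))
E
```

```text
clock: 23.75
tool_pos: [0.5521, 0.132, 0.0183]
orientation: [94.7, 86.3, -89.0]
force: [-1.3, -0.4, -0.8]
opening: 0.044
clock: 24.58
tool_pos: [0.5077, -0.0952, 0.1438]
orientation: [95.9, 86.3, -87.7]
force: [2.2, 0.4, 0.5]
opening: 0.0438
clock: 25.42
tool_pos: [0.5021, -0.1945, 0.15]
orientation: [95.1, 86.3, -88.4]
force: [0.1, 0.2, -0.7]
opening: 0.044
[[-0.0823, 0.0521], [-0.0006, 0.051], [0.0008, 0.1579], [-0.0809, 0.159]] ((630.4349975585938, 133.76443481445312), (106.9568099975586, 81.69019317626953), 85.62521362304688) 1149 0.027844787184327095
small_carton 0.96 [189. 249.]
flat_carton 0.71 [368. 279.]
marker 0.84 [131. 248.]
comb 0.89 [244. 136.]
tape 0.95 [304. 128.]
```

View pics/top6.png

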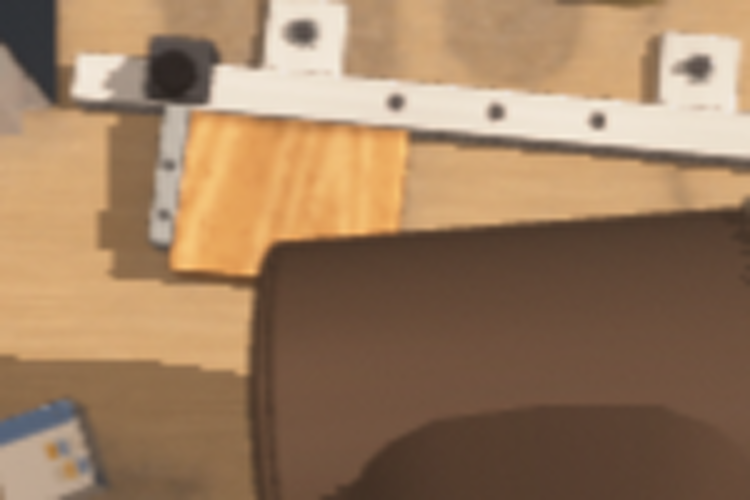

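View pics/side6.png

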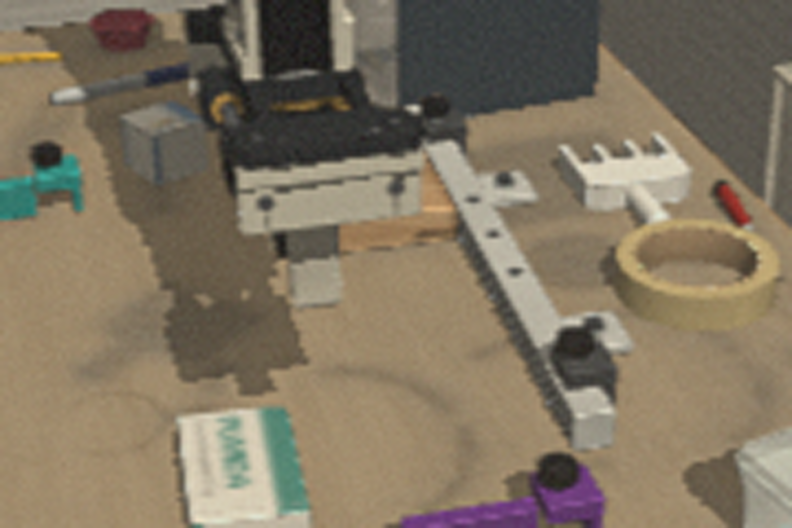

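```bash
python3 -c "
from plant import *
print(close_job())"
```

```text
the job is handed in; nothing more can be done
None
```

The block is flat on the desk, flush along the fence with its end at the stop bar. I handed the job in at about 26 s with the gripper clear of it. No verdict came back.

**How it went:**
- **To the fence:** I pushed the block's long side with two spread fingers until it lay flush, about 59 mm clear of the bar.
- **To the stop bar:** I then pushed it endways until it met the bar, pressing to about 17 N.
- **Finish:** I gave the long side one light nudge to make sure it was still on the fence, then withdrew.

**Last checks:**
- **Position:** in the last clear top view, before the nudge, the block was within about 1 mm of both the fence and the bar. Its angle was 86.25°, against 86.4° for the fence. The nudge met the fence at the same depth as the first push.
- **After the nudge:** the arm partly hid the block from above and most of it from the side. The top fit still put it within about 1 mm, but about 0.8° off the fence. I put that down to the hidden part, since the picture shows no gap. I did not re-check the bar contact by force.
- **Other objects:** the small carton, marker and comb were detected close to where they had been. The flat carton and the tape were detected 13 px or so off in the top view. The side view shows the carton where it was; I did not compare the tape's position there. The aligner was not found in the last top view, so I could not check it, but the arm stayed well away from it.
- **Joint 6:** while the arm was backing away from the bar, this joint stopped at 173.63° of its 173.66° range. That left the tool tilted about 4° for the nudge.

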